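# Hang the red ear defenders over the bar

## Robot

A 6-joint arm with a two-finger parallel gripper is mounted at the origin on the work surface; the furniture and walls round the work are solid. World frame = base frame: x ahead of the robot, y to its left, z up, the work surface at z = 0. Lengths are in m, angles in rad, forces in N, time in s.
With the tool pointing down it reaches from about 0.35 to 0.875 m from the base axis. Payload 4.2 kg.
Tool frame: the origin (TCP) lies on the centre line of the jaws, within the pads' length; the fingertips stand 8 mm ahead of it and the grasp point (between the pads) lies 11 mm behind it; z points along the fingers, y is the line along which they close (so a half turn about z gives the same grasp; the last joint's range is limited). The gripper opens to 85 mm and grips with 20 to 120 N. Pads are 22 mm wide; open, the fingers measure 114 mm over their backs; the gripper's body (76 mm by 85 mm) begins 54 mm behind the grasp point. The pads swing forward as they close: fully open they stand 13 mm farther back than shut.
Start: joints at [-0.875, 0.385, 0.008, 0, -1.194, -0.259], TCP at [0.264, -0.566, 0.239] pointing down, gripper open.
Joint ranges: [-3.14, 3.14], [-1.21, 2.06], [-1.07, 1.41], [-3.16, 2.05], [-2.99, -0.16], [-3.1, 3.1]. Speed limits (rad/s): [2.79, 2.79, 3.14, 3.14, 3.14, 3.14].

## Interface

Orientations are given as a 3x3 rotation matrix whose columns are the frame's x, y, z axes.
In Python, from cell import r gives the robot as it stands.
- The arm moves only by the tool servo_tool, never from a script. Its argument "moves" is a list of rows, each a list of 4 numbers: the shift along the tool's x, y, z in units of 40 mm (1.0 is 40 mm), then the turn about the tool's z in units of 6 degrees (1.0 is 6 degrees). A call has 1 to 20 rows; each row shifts and turns the commanded pose from where the row before left it, along the tool's axes as they then stand; what a row does not reach is not made up. A row lasts 1/12 s, in which the tool goes at most 41.7 mm and 7.16 degrees, less where a joint would pass 70% of its speed; a pose out of reach is approached as far as the arm can. A call is refused whole if a number of a shift passes 1 or a number of a turn 1, either way. A call with a gripper value outside its range is refused whole. "jaw" is the opening in per cent of the stroke, from 0 (shut) to 100 (fully open), set as the call begins (left out, the last holds). The fingers move at their own pace and stop on an object; the grip force is fixed at half the most. Time passes only in rows, so rows that do not move let the fingers close. It gives the time, the measured TCP pose, the force, the opening and the grip force at its end, in the units of the state.
- r.state(): the state, without advancing time (a new reading comes with each control period).
- r.get_image(name): name is "scene" or "top" or "wrist"; returns a dict with "frame" (384x512x3 uint8, blue, green, red), "K" (3x3 intrinsics, pixels), "R" (3x3) and "t" (3): a world point X has camera coordinates R X + t; the wrist camera has in their place "tool_from_camera" (4x4, takes a point from camera to tool coordinates, whose origin is the TCP and whose axes are the flange's). Camera axes: x right, y down, z forward; pixel columns grow to the right and rows downward; lengths in m; the calibration is good to about 2 mm. A picture is of the moment at which its call begins: read the wrist's pose just before it. There is no depth.
- r.hand_in(): hands the job in; it is judged then, once.
The state is a dict: "time_s": time; "joint_pos": joint angles; "dq": joint speeds; "joint_efforts": joint torques, N m; "eef_pos": TCP position; "orientation": TCP orientation; "wrist_force": force on the tool from outside, world axes, zero at the start; "ft_torque": the same for the moment, N m; "gripper_width": finger opening in m; "gripper_force": force on a finger pad.
Only numpy, scipy, OpenCV 4.12 (cv2) and the standard library are available. Lean on these libraries where they do the work, as an engineer would, in place of code of your own. Each camera call takes 0.05 s, during which the arm holds its last target. There are 200 camera calls.

## Task

The grinding is done: hang up the red ear defenders. Drape their headband over the middle of the horizontal bar of the steel stand, roughly square across it, so that one ear cup hangs freely on each side. Leave the blue ear defenders standing where they are.

Things in the scene. Friction and masses are not known exactly. Their poses are not given: they have to be found in the camera images.
- red_muffs_crown (a point): Red ear defenders, rigid, loose, standing on two cups: upside-down U, 150 mm high, 160 wide over the cups. Headband 30 wide, 22 thick, grey padding inside. Cups 62 (x) by 36 by 80 high, 88 free between them. Point: centre of the headband at the crown, 11 below its top, 11 above its underside, 139 above the cups' feet. x: across the headband (30 width, pinch from above); y: cup to cup; z: up.
- blue_muffs_crown (a point): Second pair of ear defenders, same shape and size in mm, but blue cups and blue headband; loose, to be left standing. Point and axes as for the red pair.
- bar_mid (a point): Middle of the level round steel bar (22 mm diameter) of a fixed stand, on the bar's axis, 150 above the table. Two dark posts 300 apart (centres), no higher than the bar, on wooden feet 130 long; a thin tie rod runs 32 above the table straight below the bar. y: along the bar; x: across it; z: up.
Not all that is in view belongs to the job. Leave any green look-alike of the part that bears red_muffs_crown alone.

How it is judged:
At the end, for the whole second after the job is handed in: The red ear defenders hang at rest from the bar: crown point 10 to 34 mm above the bar's axis, within 30 mm of it sideways and within 50 mm of the bar's middle along it; upright within 20 degrees, headband across the bar within 25 degrees of square (z of red_muffs_crown in the frame of bar_mid between 0.01 and 0.034 m and x of red_muffs_crown in the frame of bar_mid between -0.03 and 0.03 m and y of red_muffs_crown in the frame of bar_mid between -0.05 and 0.05 m and angle between red_muffs_crown's own z axis and vertical below 0.35 rad and angle between the x axis of red_muffs_crown and the y axis of bar_mid, either way round below 0.45 rad and linear speed of red_muffs below 0.03 m/s and angular speed of red_muffs below 0.3 rad/s); the robot touches nothing.
It fails at once if the blue ear defenders are moved by more than 30 mm (distance of blue_muffs_crown from where it was at the start of the episode above 0.03 m).
It also fails if it takes over 48 s, if anything falls off the work surface, if the arm or the gripper's body presses on something with over 40 N, if the wrist force passes 120 N, or if a joint passes its speed limit or range.

## Working session

There is one attempt and no reset: what is moved stays moved. The work goes in short steps, Python scripts to look and compute and a tool call to move; the robot and the scene stay as the last step left them, time stands still between calls to the robot, and variables do not carry over. Pictures are saved under pics/ and viewed, at most 10 in all, crops included, and the job is handed in when it is done.

Besides the shell and the picture viewer there is one more tool, called as a command line: name --pt "numbers of a row" for each row, then --argument value for the rest. servo_tool: Moves the arm, as the interface text tells. Its arguments: {"type":"object","properties":{"moves":{"type":"array"},"jaw":{"type":"number"}},"required":["moves"]}

```bash
mkdir -p pics; python3 - <<'E'
from cell import r
import cv2,numpy as np,pickle
s=r.state(); print(s['time_s'],s['eef_pos'],np.round(s['orientation'],3).tolist(),s['gripper_width'])
d={n:r.get_image(n) for n in('scene','top')}
pickle.dump(d,open('im0.pkl','wb'))
for n in d:
    print(n,np.round(d[n]['K'],1).tolist(),np.round(d[n]['R'],3).tolist(),np.round(d[n]['t'],3).tolist())
    cv2.imwrite(f'pics/{n}0.png',d[n]['frame'])
E
```

```text
0.0 [ 0.2641623  -0.56579117  0.23822815] [[-0.906, -0.423, -0.001], [-0.423, 0.906, 0.002], [0.0, 0.002, -1.0]] 0.08539764886835344
scene [[368.0, 0.0, 257.2], [0.0, 368.0, 192.1], [0.0, 0.0, 1.0]] [[-0.586, -0.81, 0.0], [-0.392, 0.283, -0.875], [0.709, -0.513, -0.484]] [0.229, 0.272, 0.857]
top [[418.3, 0.0, 255.3], [0.0, 418.3, 189.0], [0.0, 0.0, 1.0]] [[-0.166, -0.986, 0.002], [-0.961, 0.161, -0.224], [0.221, -0.04, -0.974]] [0.033, 0.456, 1.207]
```

View pics/scene0.png

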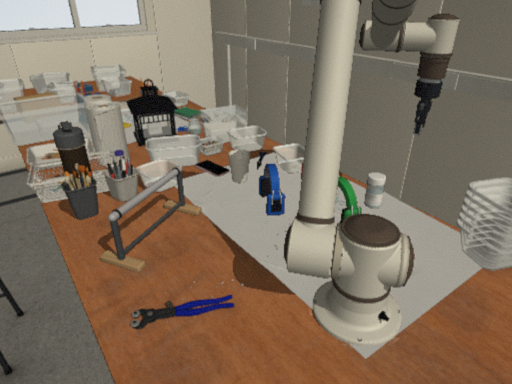

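View pics/top0.png

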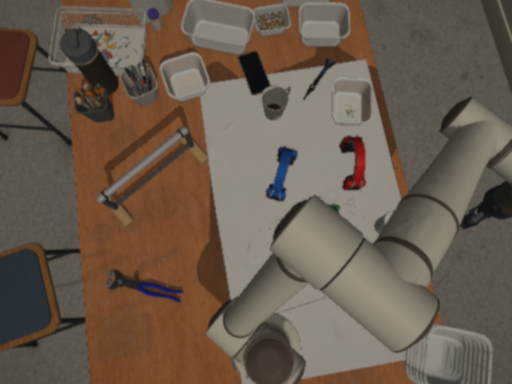

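The scene view shows the bar stand (bar from about (115,215) to (181,172)), the blue pair at (272,190) and a green look-alike at (348,195); the red pair is hidden by the arm. In the top view, red is at (354,163), blue at (282,173), green is mostly under the arm at (337,208), and the bar runs from (103,198) to (184,133). Only the pair at (354,163) is red, so it is the one meant. I'll confirm that in a crop and measure.

```bash
cat > h.py <<'E'
import numpy as np,cv2,pickle
def ray(im,uv,z):
    R,t,K=im['R'],im['t'],im['K']; c=-R.T@t
    d=R.T@np.linalg.solve(K,[uv[0],uv[1],1.]); return c+d*(z-c[2])/d[2]
def proj(im,X):
    p=im['K']@(im['R']@np.asarray(X)+im['t']); return p[:2]/p[2]
def mask(f,col):
    h=cv2.cvtColor(f,cv2.COLOR_BGR2HSV); H,S,V=cv2.split(h)
    m={'red':((H<8)|(H>172)),'blue':(H>105)&(H<128),'green':(H>50)&(H<85)}[col]&(S>130)&(V>50)
    return m.astype(np.uint8)
def blob(m,roi):
    k=np.zeros_like(m);x0,y0,x1,y1=roi;k[y0:y1,x0:x1]=m[y0:y1,x0:x1];return k
E
python3 - <<'E'
from h import *
d=pickle.load(open('im0.pkl','rb'));im=d['top'];f=im['frame']
print('cam',-im['R'].T@im['t'])
for col,roi in(('red',(320,120,390,205)),('blue',(250,130,310,215))):
    k=blob(mask(f,col),roi);p=np.column_stack(np.nonzero(k)[::-1]).astype(np.float32)
    rc=cv2.minAreaRect(p);print(col,len(p),rc,p.min(0),p.max(0))
for uv in((103,198),(184,133)):print(ray(im,uv,.15))
cv2.imwrite('pics/crop1.png',cv2.resize(f[110:230,80:400],None,fx=2.5,fy=2.5,interpolation=cv2.INTER_CUBIC))
E
```

```text
cam [0.17753411 0.00670508 1.27859793]
red 578 ((353.0677490234375, 162.09262084960938), (50.936988830566406, 23.71708106994629), 85.8150863647461) [340. 137.] [365. 188.]
blue 517 ((281.1226501464844, 173.32077026367188), (17.994234085083008, 50.82341003417969), 15.945394515991211) [267. 148.] [296. 199.]
[0.47794805 0.37849069 0.15      ]
[0.6291105 0.1343196 0.15     ]
```

View pics/crop1.png

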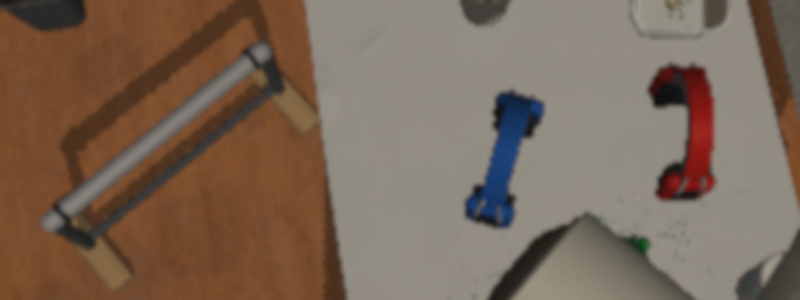

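The crop confirms that only the pair at crop (690,130), full-image (356,162), has red cups and a red band. The blue pair is at crop (505,155), the green one is at (635,243) half under the arm, and the bar runs (50,220) to (260,48). Next is a first estimate of the red crown.

```bash
python3 - <<'E'
from h import *
from cell import r
d=pickle.load(open('im0.pkl','rb'));im=d['top']
c=ray(im,(361,162),.147);print('red crown',c, np.hypot(*c[:2]))
print('blue crown',ray(im,(281.5,171),.147),'green',ray(im,(336,208),.147))
a,b=ray(im,(354,138),.09),ray(im,(354,188),.09);print('cups',a,b,np.linalg.norm(a-b))
a,b=ray(im,(100,198),.155),ray(im,(184,129),.155);print('bar',(a+b)/2,b-a,np.linalg.norm(a-b))
s=r.state();R=np.array(s['orientation']);print(R.T@(np.r_[c[:2],.30]-s['eef_pos'])/.04)
t=r.get_image('wrist');print(t['K'],np.round(t['tool_from_camera'],3))
E
```

```text
red crown [ 0.46186531 -0.34624526  0.147     ] 0.5772394201787988
blue crown [ 0.47312256 -0.12038936  0.147     ] green [ 0.3446067  -0.24916138  0.147     ]
cups [ 0.55297287 -0.35996607  0.09      ] [ 0.40234908 -0.32628643  0.09      ] 0.1543432747501666
bar [0.55853316 0.25857358 0.155     ] [ 0.16110845 -0.2527418   0.        ] 0.29972378886340084
[-6.79981024  2.88846795 -1.53692847]
[[340.83169804   0.         251.71632439]
 [  0.         340.83169804 192.67135507]
 [  0.           0.           1.        ]] [[-0.001 -0.951 -0.31   0.08 ]
 [ 1.    -0.001 -0.     0.   ]
 [-0.    -0.31   0.951 -0.134]
 [ 0.     0.     0.     1.   ]]
```

servo_tool --pt "0 0 -0.8 0" --pt "0 0 -0.74 0" --pt "-0.85 0.36 0 0" --pt "-0.85 0.36 0 0" --pt "-0.85 0.36 0 0" --pt "-0.85 0.36 0 0" --pt "-0.85 0.36 0 0" --pt "-0.85 0.36 0 0" --pt "-0.85 0.36 0 0" --pt "-0.85 0.36 0 0" --pt "0 0 0 1" --pt "0 0 0 1" --pt "0 0 0 1" --pt "0 0 0 1" --pt "0 0 0 1" --pt "0 0 0 1" --pt "0 0 0 0.2" --pt "0 0 0 0" --jaw 100

```text
time_s: 1.65
eef_pos: [0.462, -0.3467, 0.3006]
orientation: [[-0.978, 0.209, -0.0], [0.209, 0.978, 0.0], [0.001, 0.0, -1.0]]
wrist_force: [-0.4, -0.3, -0.1]
gripper_width: 0.0858
gripper_force: 0.0
```

```bash
python3 - <<'E'
from h import *
from cell import r
s=r.state();im=r.get_image('wrist');im['pos']=s['eef_pos'];im['ori']=np.array(s['orientation'])
print(s['time_s'],s['eef_pos'],np.round(s['orientation'],3).tolist())
top=r.get_image('top');sc=r.get_image('scene');pickle.dump((im,top,sc),open('im1.pkl','wb'))
f=im['frame'];k=mask(f,'red')
c=max(cv2.findContours(k,0,2)[0],key=cv2.contourArea);print(cv2.boundingRect(c),cv2.minAreaRect(c))
cv2.imwrite('pics/w1.png',np.hstack([cv2.resize(f,(400,300)),cv2.resize(sc['frame'],(400,300))]))
E
```

```text
1.65 [ 0.46201878 -0.34673995  0.30060751] [[-0.978, 0.209, -0.0], [0.209, 0.978, 0.0], [0.001, 0.0, -1.0]]
(219, 108, 62, 142) ((251.91714477539062, 178.7279052734375), (139.13592529296875, 56.31063461303711), 84.95755004882812)
```

View pics/w1.png

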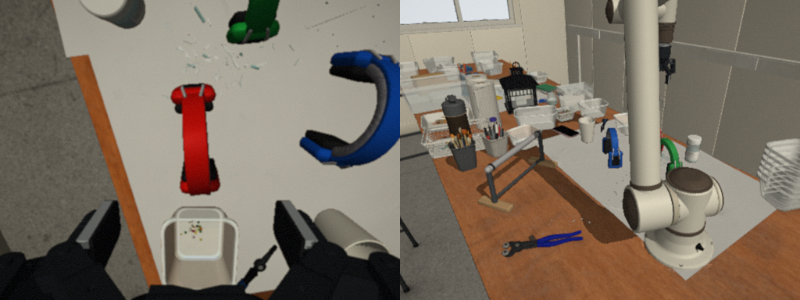

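The wrist view (left half) shows the red pair squarely ahead of the jaws: near cup around (192,97), band centreline at about x=199, far cup around (198,185). Blue is off to the right and green at the top. The bar stands clear in the scene half. Now for exact numbers.

```bash
cat >> h.py <<'E'
def wr(im):
    T=im['tool_from_camera'];Rw=im['ori'];Rc=Rw@T[:3,:3];c=Rw@T[:3,3]+im['pos']
    return dict(im,R=Rc.T,t=-Rc.T@c)
E
python3 - <<'E'
from h import *
im,top,sc=pickle.load(open('im1.pkl','rb'));im=wr(im);f=im['frame']
k=mask(f,'red');c=max(cv2.findContours(k,0,2)[0],key=cv2.contourArea);k[:]=0;cv2.drawContours(k,[c],0,1,-1)
for v in range(110,252,10):
    x=np.nonzero(k[v])[0]
    a,b=ray(im,(x.min(),v),.145),ray(im,(x.max()+1,v),.145);print(v,x.min(),x.max(),np.round((a+b)/2,4),round(np.linalg.norm(a-b),4))
for z in(.06,.1):
    a,b=ray(im,(248,108),z),ray(im,(256,250),z);print(z,a,b,(a+b)/2,np.linalg.norm(a-b))
k=mask(top['frame'],'red');k=blob(k,(320,120,390,205))
for v in range(138,190,6):
    x=np.nonzero(k[v])[0];print(v,x.min() if len(x) else 0,x.max() if len(x) else 0)
# where candidate crown projects
for z in(.139,.15):print(proj(im,(.462,-.346,z)),proj(top,(.462,-.346,z)))
E
```

```text
110 255 270 [ 0.4071 -0.3257  0.145 ] 0.0133
120 220 275 [ 0.4125 -0.3396  0.145 ] 0.0468
130 222 268 [ 0.4201 -0.3434  0.145 ] 0.0397
140 232 262 [ 0.4287 -0.3435  0.145 ] 0.0264
150 234 262 [ 0.4373 -0.3445  0.145 ] 0.0249
160 234 263 [ 0.446 -0.346  0.145] 0.026
170 234 264 [ 0.4548 -0.3475  0.145 ] 0.0271
180 235 264 [ 0.4638 -0.349   0.145 ] 0.0265
190 235 265 [ 0.4729 -0.3505  0.145 ] 0.0277
200 236 266 [ 0.4823 -0.3516  0.145 ] 0.0279
210 236 267 [ 0.4919 -0.3532  0.145 ] 0.0291
220 237 268 [ 0.5017 -0.3544  0.145 ] 0.0294
230 232 279 [ 0.512  -0.3537  0.145 ] 0.0445
240 231 279 [ 0.5219 -0.3563  0.145 ] 0.0459Traceback (most recent call last):
  File "<stdin>", line 6, in <module>
    return umr_minimum(a, axis, None, out, keepdims, initial, where)
ValueError: zero-size array to reduction operation minimum which has no identity
```

```bash
python3 - <<'E'
from h import *
im,top,sc=pickle.load(open('im1.pkl','rb'));im=wr(im);f=im['frame']
print('cam',-im['R'].T@im['t'])
for z in(0,.04,.08,.1):
    a,b=ray(im,(248,108),z),ray(im,(256,250),z);print(z,a,b,np.linalg.norm(a-b))
y=np.array([np.cos(-.15),np.sin(-.15),0]);x=np.array([.15,1,0])
for cx in(.46,.475,.49):
    c=np.array([cx,-.347-.15*(cx-.462),0])
    print(cx,[np.round(proj(im,c+y*o+np.array([0,0,z])))[1] for o,z in((-.08,0),(-.08,.08),(-.05,.13),(0,.15),(.05,.13),(.08,.08),(.08,0))],
     [np.round(proj(top,c+y*o+np.array([0,0,z]))) for o,z in((-.08,0),(-.08,.08),(0,.15),(.08,.08),(.08,0))])
k=blob(mask(top['frame'],'red'),(320,120,390,205));v,u=np.nonzero(k);print('top rows',v.min(),v.max(),'u',u.min(),u.max())
for vv in range(v.min(),v.max()+1,6):
    q=u[v==vv];print(vv,q.min(),q.max(),end='; ')
cv2.imwrite('pics/w2.png',cv2.resize(f[80:270,170:330],None,fx=3,fy=3))
E
```

```text
cam [ 0.38336653 -0.33048139  0.43492268]
0 [ 0.41268908 -0.34096381  0.        ] [ 0.60666632 -0.37174092  0.        ] 0.19640366592180655
0.04 [ 0.40999228 -0.33999974  0.04      ] [ 0.58612936 -0.36794626  0.04      ] 0.17834034796628653
0.08 [ 0.40729547 -0.33903567  0.08      ] [ 0.56559239 -0.36415161  0.08      ] 0.16027703001076632
0.1 [ 0.40594707 -0.33855363  0.1       ] [ 0.55532391 -0.36225428  0.1       ] 0.1512453710330063
0.46 [np.float64(81.0), np.float64(80.0), np.float64(116.0), np.float64(177.0), np.float64(221.0), np.float64(229.0), np.float64(204.0)] [array([351., 201.]), array([358., 195.]), array([362., 162.]), array([354., 143.]), array([348., 152.])]
0.475 [np.float64(94.0), np.float64(96.0), np.float64(133.0), np.float64(194.0), np.float64(236.0), np.float64(241.0), np.float64(215.0)] [array([351., 196.]), array([357., 190.]), array([361., 157.]), array([353., 139.]), array([348., 147.])]
0.49 [np.float64(106.0), np.float64(112.0), np.float64(150.0), np.float64(210.0), np.float64(249.0), np.float64(252.0), np.float64(225.0)] [array([351., 191.]), array([357., 185.]), array([361., 152.]), array([353., 134.]), array([347., 143.])]
top rows 142 186 u 350 365
142 354 354; 148 355 363; 154 356 364; 160 356 364; 166 356 364; 172 355 363; 178 353 363; 184 350 364;
```

View pics/w2.png

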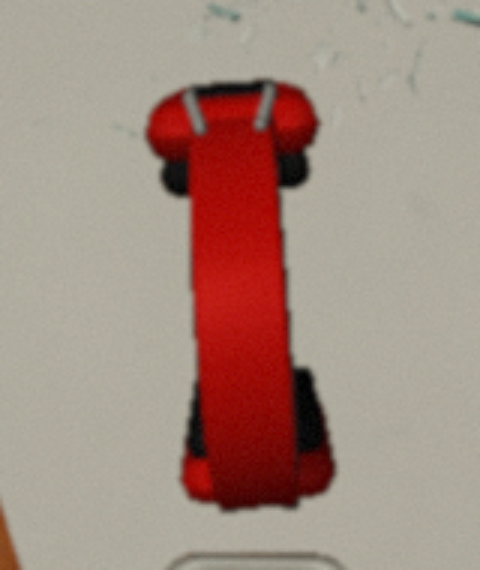

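The near cup's outer edge is at wrist row 108 and the far one at row 250. That fits the 160 mm width at z=0.08, and gives the crown at about (0.485, -0.352) with the cup-to-cup axis at -9°. I'll correct for that, descend and grip.

servo_tool --pt "0 0 0 -0.5" --pt "-0.59 -0.04 0 0" --pt "0 0 0.7 0" --pt "0 0 0.9 0" --pt "0 0 0.9 0" --pt "0 0 0.9 0" --pt "0 0 0.5 0" --pt "0 0 0.19 0" --pt "0 0 0 0" --pt "0 0 0 0"

```text
time_s: 2.63
eef_pos: [0.486, -0.3527, 0.1384]
orientation: [[-0.987, 0.158, 0.001], [0.158, 0.987, -0.001], [-0.001, -0.001, -1.0]]
wrist_force: [0.4, 0.4, 0.9]
gripper_width: 0.0852
gripper_force: 0.0
```

servo_tool --pt "0 0 0 0" --pt "0 0 0 0" --pt "0 0 0 0" --pt "0 0 0 0" --pt "0 0 0 0" --pt "0 0 0 0" --pt "0 0 0 0" --pt "0 0 0 0" --pt "0 0 0 0" --pt "0 0 0 0" --jaw 0

```text
time_s: 3.47
eef_pos: [0.4858, -0.3526, 0.1385]
orientation: [[-0.987, 0.159, 0.002], [0.159, 0.987, -0.001], [-0.002, -0.001, -1.0]]
wrist_force: [-0.1, -0.5, 5.7]
gripper_width: 0.0287
gripper_force: 60.5
```

The grip is good: 28.7 mm opening at 60 N. I'll lift it clear and refine the bar position from the two fixed cameras.

servo_tool --pt "0 0 -0.4 0" --pt "0 0 -0.8 0" --pt "0 0 -0.9 0" --pt "0 0 -0.9 0" --pt "0 0 -0.9 0" --pt "0 0 -0.8 0" --pt "0 0 0 0" --pt "0 0 0 0"

```text
time_s: 4.13
eef_pos: [0.4855, -0.352, 0.3265]
orientation: [[-0.987, 0.16, 0.003], [0.16, 0.987, -0.0], [-0.003, 0.0, -1.0]]
wrist_force: [-0.4, 1.0, -2.8]
gripper_width: 0.0288
gripper_force: 59.6
```

```bash
python3 - <<'E'
from h import *
im,top,sc=pickle.load(open('im1.pkl','rb'))
a=cv2.resize(sc['frame'][150:270,90:215],None,fx=4,fy=4);b=cv2.resize(top['frame'][115:215,90:200],None,fx=3.6,fy=4.8)
cv2.imwrite('pics/bar.png',np.hstack([cv2.resize(a,(400,480)),cv2.resize(b,(400,480))]))
E
```

```text
(no output)
```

View pics/bar.png

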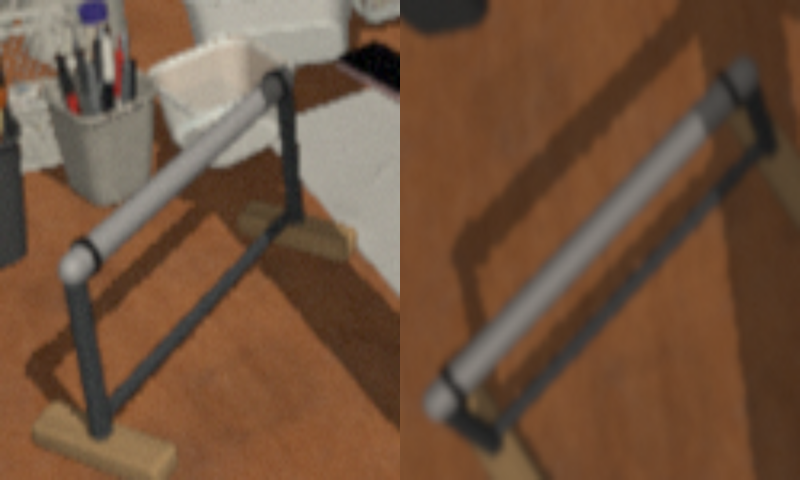

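The bar shows clearly in both views. The post collars are at scene (117.5,212.5) and (176,172), and at top (105,195) and (183,133). I'll triangulate them and check them against the 300 mm spacing and 0.15 height.

```bash
python3 - <<'E'
from h import *
from cell import r
im,top,sc=pickle.load(open('im1.pkl','rb'))
P=[i['K']@np.c_[i['R'],i['t']] for i in(sc,top)]
X=cv2.triangulatePoints(P[0],P[1],np.array([[117.5,212.5],[176,172]]).T,np.array([[105.1,194.8],[182.7,132.7]]).T)
X=(X[:3]/X[3]).T;print(X,np.linalg.norm(X[0]-X[1]),X.mean(0))
a,b=ray(top,(105.1,194.8),.15),ray(top,(182.7,132.7),.15);m=(a+b)/2;u=b-a;ang=np.degrees(np.arctan2(u[1],u[0]));print(a,b,np.linalg.norm(u),m,ang)
s=r.state();R=np.array(s['orientation']);print(R.T@(np.r_[m[:2],s['eef_pos'][2]]-s['eef_pos'])/.04,np.degrees(np.arctan2(R[1,1],R[0,1])))
w=r.get_image('wrist');cv2.imwrite('pics/w3.png',w['frame'])
E
```

```text
[[0.48480892 0.37053166 0.15386219]
 [0.63368962 0.13945429 0.14385954]] 0.2750677535904909 [0.55924927 0.25499298 0.14886086]
[0.48599655 0.37201195 0.15      ] [0.63062475 0.13786337 0.15      ] 0.27521423241037857 [0.55831065 0.25493766 0.15      ] -58.29732758450548
[6.26406930e-01 1.52690675e+01 3.75519843e-03] 80.81379573270878
```

View pics/w3.png

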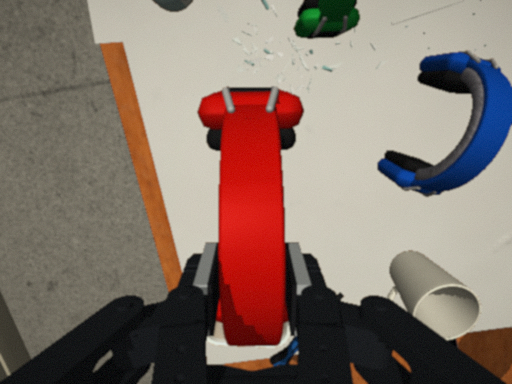

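The muffs sit centred in the jaws (band at u≈252, rows 105–345) and clear of everything. The bar middle is (0.5585, 0.255), with the bar at 121.7°. I'll carry them over at this height, with the feet about 27 mm above the bar, then turn.

servo_tool --pt "0.03 0.4 0 0" --pt "0.03 0.6 0 0" --pt "0.03 0.8 0 0" --pt "0.03 0.8 0 0" --pt "0.03 0.8 0 0" --pt "0.03 0.8 0 0" --pt "0.03 0.8 0 0" --pt "0.03 0.8 0 0" --pt "0.03 0.8 0 0" --pt "0.03 0.8 0 0" --pt "0.03 0.8 0 0" --pt "0.03 0.8 0 0" --pt "0.03 0.8 0 0" --pt "0.03 0.8 0 0" --pt "0.03 0.8 0 0" --pt "0.03 0.8 0 0" --pt "0.03 0.8 0 0" --pt "0.03 0.8 0 0" --pt "0.03 0.8 0 0" --pt "0.03 0.6 0 0"

```text
time_s: 5.85
eef_pos: [0.5575, 0.254, 0.3217]
orientation: [[-0.987, 0.158, -0.005], [0.158, 0.987, -0.003], [0.005, -0.003, -1.0]]
wrist_force: [-0.4, -0.1, -1.3]
gripper_width: 0.0284
gripper_force: 59.7
```

servo_tool --pt "0 0 0 -0.5" --pt "0 0 0 -0.8" --pt "0 0 0 -0.8" --pt "0 0 0 -0.8" --pt "0 0 0 -0.8" --pt "0 0 0 -0.8" --pt "0 0 0 -0.8" --pt "0 0 0 -0.8" --pt "0 0 0 -0.7" --pt "0 0 0 0" --pt "0 0 0 0"

```text
time_s: 6.77
eef_pos: [0.5577, 0.2516, 0.3229]
orientation: [[-0.853, -0.523, -0.004], [-0.523, 0.853, -0.002], [0.005, 0.0, -1.0]]
wrist_force: [-0.6, -0.4, -1.5]
gripper_width: 0.0286
gripper_force: 59.7
```

```bash
python3 - <<'E'
from h import *
from cell import r
s=r.state();R=np.array(s['orientation']);m=np.array([.5585,.255,s['eef_pos'][2]])
print(s['eef_pos'],R.T@(m-s['eef_pos'])/.04,np.degrees(np.arctan2(R[1,1],R[0,1])))
w=r.get_image('wrist');t=r.get_image('top');c=r.get_image('scene')
cv2.imwrite('pics/c1.png',np.hstack([cv2.resize(c['frame'][80:290,60:260],(400,420)),cv2.resize(w['frame'],(400,300)).repeat(1,0) if 0 else cv2.resize(w['frame'],(400,420))]))
E
```

```text
[0.55772335 0.25158447 0.3228509 ] [-0.06118106  0.06264953 -0.00027703] 121.51029455533504
```

View pics/c1.png

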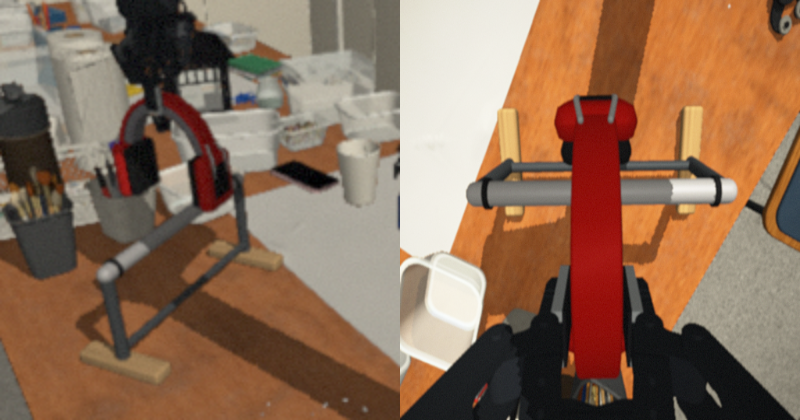

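The red pair is upright over the bar. In the wrist half the band crosses the bar squarely at its middle (bar from (470,192) to (735,190), band at x≈597). In the scene half one cup is on each side. I'll lower it most of the way.

servo_tool --pt "-0.06 0.06 0.3 0" --pt "0 0 0.5 0" --pt "0 0 0.6 0" --pt "0 0 0.6 0" --pt "0 0 0.6 0" --pt "0 0 0.5 0" --pt "0 0 0.3 0" --pt "0 0 0.1 0" --pt "0 0 0 0" --pt "0 0 0 0"

```text
time_s: 7.75
eef_pos: [0.5597, 0.2554, 0.186]
orientation: [[-0.852, -0.524, 0.001], [-0.524, 0.852, 0.0], [-0.001, -0.0, -1.0]]
wrist_force: [-0.1, -0.0, -1.5]
gripper_width: 0.0287
gripper_force: 59.7
```

servo_tool --pt "0 0 0.1 0" --pt "0 0 0.05 0" --pt "0 0 0 0" --pt "0 0 0 0"

```text
time_s: 8.08
eef_pos: [0.5593, 0.2552, 0.1797]
orientation: [[-0.852, -0.524, 0.0], [-0.524, 0.852, 0.0], [-0.001, 0.0, -1.0]]
wrist_force: [-0.4, 0.6, -1.0]
gripper_width: 0.0284
gripper_force: 59.8
```

servo_tool --pt "0 0 0.07 0" --pt "0 0 0.03 0" --pt "0 0 0 0" --pt "0 0 0 0"

```text
time_s: 8.42
eef_pos: [0.5592, 0.2551, 0.1752]
orientation: [[-0.852, -0.524, -0.0], [-0.524, 0.852, -0.0], [0.0, -0.0, -1.0]]
wrist_force: [0.0, -0.5, -1.8]
gripper_width: 0.0284
gripper_force: 59.8
```

servo_tool --pt "0 0 0.05 0" --pt "0 0 0 0" --pt "0 0 0 0"

```text
time_s: 8.67
eef_pos: [0.5591, 0.2551, 0.1731]
orientation: [[-0.851, -0.524, -0.0], [-0.524, 0.851, -0.0], [0.0, -0.0, -1.0]]
wrist_force: [-0.2, 0.2, -1.7]
gripper_width: 0.0286
gripper_force: 59.8
```

servo_tool --pt "0 0 0.04 0" --pt "0 0 0 0" --pt "0 0 0 0"

```text
time_s: 8.92
eef_pos: [0.5594, 0.2553, 0.1721]
orientation: [[-0.851, -0.525, 0.001], [-0.525, 0.851, 0.0], [-0.001, -0.0, -1.0]]
wrist_force: [-0.4, -0.1, 0.4]
gripper_width: 0.0283
gripper_force: 60.0
```

servo_tool --pt "0 0 0.03 0" --pt "0 0 0 0" --pt "0 0 0 0"

```text
time_s: 9.17
eef_pos: [0.5595, 0.2553, 0.172]
orientation: [[-0.851, -0.525, 0.001], [-0.525, 0.851, 0.0], [-0.001, -0.0, -1.0]]
wrist_force: [-2.0, 0.3, 5.5]
gripper_width: 0.0287
gripper_force: 60.6
```

The wrist force shows contact with the bar at TCP z=0.172, as expected. I'll release, wait, then rise straight up.

servo_tool --pt "0 0 0 0" --pt "0 0 0 0" --pt "0 0 0 0" --pt "0 0 0 0" --pt "0 0 0 0" --pt "0 0 0 0" --pt "0 0 0 0" --pt "0 0 0 0" --pt "0 0 0 0" --pt "0 0 0 0" --jaw 100

```text
time_s: 10.0
eef_pos: [0.5592, 0.2552, 0.1705]
orientation: [[-0.851, -0.524, 0.0], [-0.524, 0.851, 0.0], [-0.0, 0.0, -1.0]]
wrist_force: [-0.1, 0.4, -0.5]
gripper_width: 0.0853
gripper_force: 0.0
```

servo_tool --pt "0 0 -0.2 0" --pt "0 0 -0.4 0" --pt "0 0 -0.6 0" --pt "0 0 -0.8 0" --pt "0 0 -0.8 0" --pt "0 0 -0.6 0" --pt "0 0 0 0" --pt "0 0 0 0" --pt "0 0 0 0" --pt "0 0 0 0" --pt "0 0 0 0" --pt "0 0 0 0"

```text
time_s: 11.0
eef_pos: [0.5589, 0.255, 0.3053]
orientation: [[-0.851, -0.524, -0.002], [-0.524, 0.851, -0.001], [0.002, -0.0, -1.0]]
wrist_force: [0.1, 0.2, -0.2]
gripper_width: 0.0854
gripper_force: 0.0
```

```bash
python3 - <<'E'
from h import *
from cell import r
s=r.state();im=r.get_image('wrist');im['pos']=s['eef_pos'];im['ori']=np.array(s['orientation']);c=r.get_image('scene')
cv2.imwrite('pics/c2.png',np.hstack([cv2.resize(c['frame'][80:290,60:260],(400,420)),cv2.resize(im['frame'],(400,420))]))
im=wr(im);k=mask(im['frame'],'red');p=np.column_stack(np.nonzero(k)[::-1]);print(s['time_s'],s['eef_pos'],s['gripper_width'],p.min(0),p.max(0))
for q in((.5585,.255,.172),(.5585,.255,.183)):print(proj(im,q))
E
```

```text
11.0 [0.55893925 0.2549715  0.30534516] 0.08540703368049271 [148  82] [356 365]
[251.60794658 184.6494902 ]
[251.60160004 188.63117423]
```

View pics/c2.png

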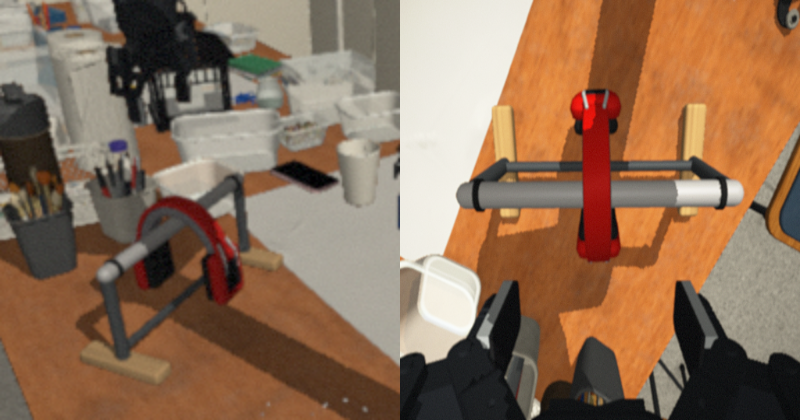

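The muffs hang on the bar with one cup on each side: scene crop (155,265) and (222,275), and wrist crop band at x≈597, square across the bar. The gripper is clear. I'll let it settle 1 s, check for motion and tilt, then hand in.

servo_tool --pt "0 0 -0.2 0" --pt "0 0 0 0" --pt "0 0 0 0" --pt "0 0 0 0" --pt "0 0 0 0" --pt "0 0 0 0" --pt "0 0 0 0" --pt "0 0 0 0" --pt "0 0 0 0" --pt "0 0 0 0" --pt "0 0 0 0" --pt "0 0 0 0"

```text
time_s: 12.1
eef_pos: [0.5592, 0.2552, 0.3145]
orientation: [[-0.851, -0.524, -0.0], [-0.524, 0.851, -0.0], [0.0, 0.0, -1.0]]
wrist_force: [-0.9, -0.4, 0.3]
gripper_width: 0.0853
gripper_force: 0.0
```

```bash
python3 - <<'E'
from h import *
from cell import r
s=r.state();im=r.get_image('wrist');im['pos']=s['eef_pos'];im['ori']=np.array(s['orientation']);im=wr(im)
k=mask(im['frame'],'red');k=blob(k,(200,0,310,280));p=np.column_stack(np.nonzero(k)[::-1]);print('seen rows',p[:,1].min(),p[:,1].max(),'u',p[:,0].min(),p[:,0].max())
y=np.array([.851,.525,0]);z=np.array([0,0,1.]);c=np.array([.559,.255,.172])
for t in(-15,-8,0,8,15):
    a=np.radians(t);Y=y*np.cos(a)+z*np.sin(a);Z=z*np.cos(a)-y*np.sin(a)
    v=[proj(im,c+Y*o+Z*h)[1] for o,h in((-.08,-.139),(-.08,-.059),(.08,-.059),(.05,-.009))];print(t,round(min(v[:2])),round(max(v[2:])))
a=r.get_image('scene')['frame']
for _ in range(6):b=r.get_image('scene')['frame']
for f in(a,b):
    q=blob(mask(f,'red'),(110,160,200,250));print('scene',np.round(np.mean(np.nonzero(q),1),2),q.sum())
E
```

```text
seen rows 82 235 u 219 281
-15 49 222
-8 64 226
0 82 237
8 91 248
15 101 258
scene [201.78 156.36] 745
scene [202.06 156.6 ] 738
```

The tilt is about 0° and the muffs are at rest and centred.

```bash
python3 -c "
from cell import r
print(r.hand_in())"
```

```text
the job is handed in; nothing more can be done
None
```

The red ear defenders hang at rest over the middle of the bar, upright and square across it, with one cup on each side; I never touched the blue pair, the gripper is clear, and the job is handed in at about 12.5 s (no verdict came back).

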